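Press a circuit module down and slide it home under the leaf spring of a test dock

TASK

Load the flat metal module into the test dock without gripping or lifting it: with the fingertips on its thumb pad press it down hard until its sprung bed bottoms, and keep pressing while you slide it along the channel under the leaf spring, until it is fully home against the end stop and the bed springs up behind it. Then take the hand away; leave the spray can, the screwdriver and the white cup where they are.

Things in the scene. Friction and masses are not known exactly. Their poses are not given: they have to be found in the camera images.
- dock: Low dark steel test dock fixed to the bench, 253 x 76 mm, x = -113 to +140 mm; origin at bench level on its centre line, +x = the way the module slides in, z up. Open channel 58 mm wide along x between side rails (tops 23 mm above the bench); back wall face at x = -98 mm; sprung bed x = -85 to +1 mm, then a smooth fixed black floor (friction about 0.3) 12 mm above the bench.
- end_stop (a point): Foot of the end stop's inner face, on the channel's centre line: dock x = +125 mm, 12 mm above the bench. The stop and the leaf spring's clamp on it reach 48 mm above the bench.
- module: Loose flat aluminium module 120 (x) x 56 (y) x 14 (z) mm, about 0.2 kg, in the channel with 1 mm play each side; origin at the centre of its underside, x along dock x. Starts on the raised bed at dock x = -35 to -22 mm, underside 19 mm above the bench; pressed down 12 to 12.5 mm (top 26 mm). Home: dock x = +65 mm, underside 12 mm, front on the end stop.
- thumb_ridge (a point): Top centre of the ridge across the module's top: module x = -28 mm (-31 to -25), 44 mm wide, 5 mm high. Fingertips pressing on the pad behind it also push it forward. With the module home it is 12 mm short of the leaf's tip.
- module_pad (a point): Centre of the flat thumb pad on the module's top face behind the ridge (module x = -60 to -31 mm): module x = -45 mm, z = 14 mm.
- bed (a joint): Sprung grey bed under the module, m: 0 = raised (top 19 mm above the bench), 0.0065 = bottomed. About 5 N starts it, 10 N bottoms it. It springs up and locks the module in once the module's rear edge has passed its front edge (module origin beyond dock x = +61 mm).
- leaf (a joint): Steel leaf spring 30 mm wide, running back from its clamp over the end stop; rad, 0 = at rest, grows as it is lifted. Its knee (lowest line, dock x = +64 mm) hangs 23.5 mm above the bench: a module passing under lifts it about 0.03 rad and it bears down with about 8 N. A module not pressed down runs its front face against the leaf's tip and is blocked.
- leaf_tip (a point): Upturned free tip of the leaf spring, about 30 mm above the bench at rest (dock x = +52 mm).
- spray_can: Blue spray can standing near the dock, 52 mm across, 150 mm tall, origin under its centre. Leave alone.
- screwdriver: Screwdriver lying beside the dock, 170 mm long, origin under its middle, x along it. Leave alone.
- screw_cup: Small white cup standing near the dock, 56 mm across, 45 mm tall, origin under its centre. Leave alone.
Things that resemble listed ones, but are neither listed nor needed, are in the scene too. Several things have the shape of the module; the one meant has the colours described above.

How it is judged:
By the outcome, as a careful person would: the job done as asked, in the order asked, and still so for the second after the job is handed in, with the robot touching nothing.
It also fails if it takes over 35 s, if anything falls off the work surface, if the arm or the gripper's body presses on something with over 40 N, if the wrist force passes 120 N, or if a joint passes its speed limit or range.

ROBOT

A 6-joint arm with a two-finger parallel gripper is mounted at the origin on the work surface. World frame = base frame: x ahead of the robot, y to its left, z up, the work surface at z = 0. Lengths are in mm, angles in rad, forces in N, time in s.
With the tool pointing down it reaches from about 350 to 775 mm from the base axis. Payload 7.3 kg.
Tool frame: the origin (TCP) lies at the very end of the fingers, on their centre line; the grasp point (between the pads) lies bot.grasp_offset behind it (bot.grasp_offset is the distance from the TCP to the grasp point, in mm); z points along the fingers, y is the line along which they close (so a half turn about z gives the same grasp; the last joint's range is limited). The gripper opens to 92 mm and grips with 3 to 60 N. Pads are 19 mm wide; open, the fingers measure 130 mm over their backs; the gripper's body (75 mm by 190 mm) begins 47 mm behind the grasp point.
Start: joints at [1.202, 0.342, 1.524, -0, 1.275, -0.146], TCP at [115.988, 512.047, 226.741] pointing down, gripper open.
Joint ranges: [-2.53, 2.53], [-0.77, 2.02], [0.04, 2.7], [-1, 4.14], [0.28, 2.66], [-3.11, 3.11]. Speed limits (rad/s): [2.57, 2.57, 3.14, 3.14, 3.14, 3.14].

INTERFACE

Orientations are given as [roll, pitch, yaw] about the fixed x, y, z axes, in that order (R = Rz(yaw) Ry(pitch) Rx(roll)).
In Python, from plant import bot gives the robot as it stands. The module is installed in compiled form; this text tells all that it offers.
- The arm moves only by the shell command python3 -m handwheel 'ROWS'. ROWS is JSON, a list of rows, each an object of numbers: "claw": the finger opening in mm, from 0 to 91.8; "dx", "dy", "dz": the shift along the tool's x, y, z in mm; "rx", "ry", "rz": the turn, a rotation vector about the tool's x, y, z in rad. A call has 1 to 10 rows; each row shifts and turns the commanded pose from where the row before left it, along the tool's axes as they then stand; what a row does not reach is not made up. A row lasts 1/10 s, in which the tool goes at most 50 mm and 8.59 degrees, less where a joint would pass 70% of its speed; a pose out of reach is approached as far as the arm can. A call is refused whole if a number of a shift passes 50 or a number of a turn 0.15, either way. A call with a gripper value outside its range is refused whole. The fingers move at their own pace and stop on an object; the grip force is fixed at half the most. Time passes only in rows, so rows that do not move let the fingers close. It gives the time, the measured TCP pose, the force and the opening at its end, in the units of the state.
- bot.get_obs(): the state, without advancing time (a new reading comes with each control period).
- bot.capture(name): name is "scene" or "top" or "wrist"; returns a dict with "frame" (400x640x3 uint8, red, green, blue), "camera_matrix" (3x3 intrinsics, pixels), "view" (4x4, takes a point from world to camera coordinates); the wrist camera has in their place "mount" (4x4, takes a point from camera to tool coordinates, whose origin is the TCP and whose axes are the flange's). Camera axes: x right, y down, z forward; pixel columns grow to the right and rows downward; lengths in mm; the calibration is good to about 2 mm. A picture is of the moment at which its call begins: read the wrist's pose just before it. There is no depth.
- bot.close_job(): hands the job in, once; it reports no verdict.
The state is a dict: "time": time; "joint_positions": joint angles; "dq": joint speeds; "tau": joint torques, N m; "tool_pos": TCP position; "tcp_rot": TCP orientation; "contact_force": force on the tool from outside, world axes, zero at the start; "moment": the same for the moment, N m; "grip_width": finger opening in mm.
Only numpy, scipy, OpenCV 4.12 (cv2) and the standard library are available. Lean on these libraries where they do the work, as an engineer would, in place of code of your own. Each camera call takes 0.05 s, during which the arm holds its last target. There are 200 camera calls.

## Working session

There is one attempt and no reset: what is moved stays moved. The work goes in short steps, Python scripts to look and compute and a shell command to move; the robot and the scene stay as the last step left them, time stands still between calls to the robot, and variables do not carry over. Pictures are saved under pics/ and viewed, on a budget of 10 in all, crops included, one or two more only if the job needs it, and the job is handed in when it is done.

```bash
mkdir -p pics
python3 - <<'E'
from plant import bot
import cv2,numpy as np,pickle
o=bot.get_obs();print({k:np.round(v,3).tolist() for k,v in o.items()},bot.grasp_offset)
d={}
for n in("scene","top"):
    c=bot.capture(n);d[n]=c;cv2.imwrite(f"pics/{n}0.png",c["frame"][...,::-1]);print(n,np.round(c["camera_matrix"],1).tolist(),np.round(c["view"],3).tolist())
c=bot.capture("wrist");d["wrist"]=c;print(np.round(c["mount"],3).tolist());pickle.dump(d,open("d.pkl","wb"))
cv2.imwrite("pics/wrist0.png",c["frame"][...,::-1])
E
```

```text
{'time': 0.0, 'joint_positions': [1.202, 0.343, 1.525, -0.0, 1.275, -0.146], 'dq': [0.001, 0.0, 0.0, -0.001, 0.0, -0.002], 'tau': [0.0, -43.124, -24.422, 0.072, 0.056, -0.0], 'tool_pos': [115.856, 511.635, 226.05], 'tcp_rot': [-3.14, -0.0, 2.919], 'contact_force': [-0.136, 0.133, 0.035], 'moment': [-0.006, -0.001, 0.032], 'grip_width': 91.838} 18.8
scene [[392.2, 0.0, 320.3], [0.0, 392.2, 199.2], [0.0, 0.0, 1.0]] [[0.868, 0.497, -0.01, -485.27], [0.343, -0.613, -0.711, -96.369], [-0.36, 0.614, -0.703, 965.608], [0.0, 0.0, 0.0, 1.0]]
top [[373.2, 0.0, 315.4], [0.0, 373.2, 193.9], [0.0, 0.0, 1.0]] [[-0.002, -1.0, 0.01, 32.369], [-0.993, 0.001, -0.115, 536.095], [0.115, -0.01, -0.993, 792.816], [0.0, 0.0, 0.0, 1.0]]
[[0.0, -0.961, -0.276, 75.156], [1.0, -0.0, 0.0, -0.221], [-0.0, -0.276, 0.961, -158.542], [0.0, 0.0, 0.0, 1.0]]
```

View pics/top0.png

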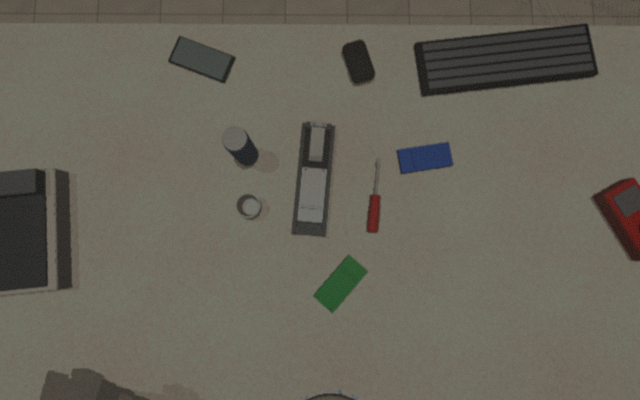

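View pics/scene0.png

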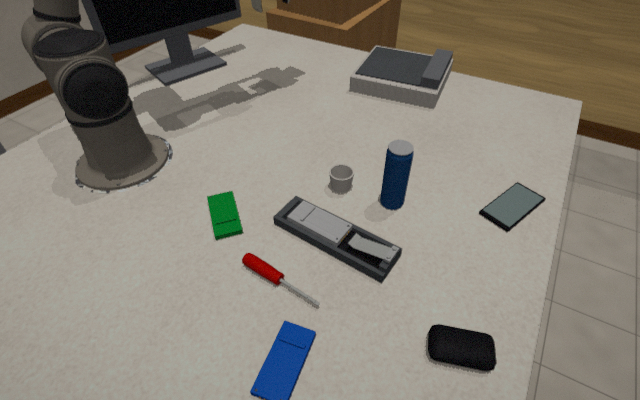

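The top view shows the dock at (297-335, 122-236), with the leaf at its far (up) end and the grey module in the channel at about (312,194). Module-shaped things are the green one (340,283), the blue one (425,158) and the grey one (312,194). Only the grey one is bare aluminium and lies in the dock channel. I'll confirm that in an enlarged crop.

```bash
cat > h.py <<'E'
import numpy as np
def ray(c,uv,z,view=None):
    V=np.array(c["view"] if view is None else view);K=np.array(c["camera_matrix"])
    R,t=V[:3,:3],V[:3,3]; d=R.T@np.linalg.solve(K,[*uv,1.]);o=-R.T@t
    return o+d*(z-o[2])/d[2]
E
python3 - <<'E'
import pickle,cv2,numpy as np
from h import ray
d=pickle.load(open("d.pkl","rb"));c=d["top"];f=c["frame"]
cr=f[110:245,280:350];b=cv2.resize(cr,None,fx=4.4,fy=4.4,interpolation=cv2.INTER_CUBIC)
b=cv2.convertScaleAbs(b,alpha=1.5)
cv2.imwrite("pics/crop.png",b[...,::-1])
g=cv2.cvtColor(f,cv2.COLOR_RGB2GRAY)
hsv=cv2.cvtColor(f,cv2.COLOR_RGB2HSV)
m=np.zeros_like(g);m[112:245,285:345]=(g[112:245,285:345]<85)
m=cv2.morphologyEx(m,cv2.MORPH_CLOSE,np.ones((5,5)))
cs,_=cv2.findContours(m,0,2);k=max(cs,key=cv2.contourArea);r=cv2.minAreaRect(k)
bx=cv2.boxPoints(r);print(r,bx.tolist());
for p in bx: print(np.round(ray(c,p,23),1))
E
```

```text
((313.13116455078125, 179.05738830566406), (35.03733444213867, 113.07914733886719), 5.19442892074585) [[290.5655822753906, 233.77870178222656], [300.8033142089844, 121.16394805908203], [335.6967468261719, 124.33607482910156], [325.4590148925781, 236.95083618164062]]
[448.8  86.2  23. ]
[703.9  64.2  23. ]
[696.5 -15.3  23. ]
[441.7   9.4  23. ]
```

View pics/crop.png

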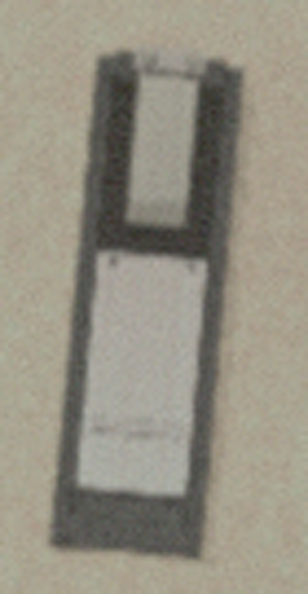

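The crop confirms the grey aluminium module. Its front edge is at about crop (152,253), rear edge (132,490) and ridge (137,430), with the flat pad between ridge and rear edge. The leaf is at (160,70-225). Next I compute the dock axis, the pad, and the clearances to the can and cup.

Run:
```python
import pickle,cv2,numpy as np
from h import ray
d=pickle.load(open("d.pkl","rb"));c=d["top"]
P=lambda x,y,z:ray(c,(280+(x+.5)/4.4-.5,110+(y+.5)/4.4-.5),z)
for n,a in dict(front=(152,253,33),rear=(132,490,33),ridge=(137,428,38),rearL=(52,545,23),rearR=(199,556,23),frL=(98,60,23),frR=(243,70,23)).items(): print(n,np.round(P(*a),1))
print("can top",ray(c,(235,135),150).round(1),"can base",ray(c,(248,158),0).round(1),"cup",ray(c,(249,207),20).round(1))
s=d["scene"]
print("scene can top",ray(s,(400,147),150).round(1),"cup top",ray(s,(341,171),45).round(1))
```

```text
front [595.7  34.   33. ]
rear [476.4  44.2  33. ]
ridge [506.8  41.7  38. ]
rearL [449.4  84.3  23. ]
rearR [443.8  10.8  23. ]
frL [699.   61.7  23. ]
frR [693.7 -13.3  23. ]
can top [636.1 186.4 150. ] can base [623.4 186.7   0. ] cup [508.2 179.   20. ]
scene can top [630.5 183.5 150. ] cup top [510.6 177.   45. ]
```

The can is about 154 mm off the dock axis, so the gripper (95 mm half width) clears it even when turned across the dock. I'll close the fingers and fly at height to above the pad, target (491.5, 43), tool yaw 3.05.

```bash
python3 -m handwheel '[{"claw":0,"dx":-15,"dy":-12},{"claw":0,"dx":-35,"dy":-28},{"claw":0,"dx":-35,"dy":-28},{"claw":0,"dx":-35,"dy":-28},{"claw":0,"dx":-35,"dy":-28},{"claw":0,"dx":-35,"dy":-28},{"claw":0,"dx":-35,"dy":-28},{"claw":0,"dx":-35,"dy":-28},{"claw":0,"dx":-35,"dy":-28},{"claw":0,"dx":-35,"dy":-28}]' && python3 -m handwheel '[{"claw":0,"dx":-35,"dy":-28},{"claw":0,"dx":-35,"dy":-28},{"claw":0,"dx":-35,"dy":-28},{"claw":0,"dx":-20,"dy":-14},{"claw":0,"dx":-13,"dy":-11},{"claw":0,"rz":-0.066},{"claw":0,"rz":-0.065},{"claw":0},{"claw":0}]'
```

```text
invalid input at $[0]: expected keys claw, dx, dy, dz, rx, ry, rz
```

```bash
python3 -m handwheel '[{"claw":0,"dx":-15,"dy":-12,"dz":0,"rx":0,"ry":0,"rz":0},{"claw":0,"dx":-35,"dy":-28,"dz":0,"rx":0,"ry":0,"rz":0},{"claw":0,"dx":-35,"dy":-28,"dz":0,"rx":0,"ry":0,"rz":0},{"claw":0,"dx":-35,"dy":-28,"dz":0,"rx":0,"ry":0,"rz":0},{"claw":0,"dx":-35,"dy":-28,"dz":0,"rx":0,"ry":0,"rz":0},{"claw":0,"dx":-35,"dy":-28,"dz":0,"rx":0,"ry":0,"rz":0},{"claw":0,"dx":-35,"dy":-28,"dz":0,"rx":0,"ry":0,"rz":0},{"claw":0,"dx":-35,"dy":-28,"dz":0,"rx":0,"ry":0,"rz":0},{"claw":0,"dx":-35,"dy":-28,"dz":0,"rx":0,"ry":0,"rz":0},{"claw":0,"dx":-35,"dy":-28,"dz":0,"rx":0,"ry":0,"rz":0}]' && python3 -m handwheel '[{"claw":0,"dx":-35,"dy":-28,"dz":0,"rx":0,"ry":0,"rz":0},{"claw":0,"dx":-35,"dy":-28,"dz":0,"rx":0,"ry":0,"rz":0},{"claw":0,"dx":-35,"dy":-28,"dz":0,"rx":0,"ry":0,"rz":0},{"claw":0,"dx":-20,"dy":-14,"dz":0,"rx":0,"ry":0,"rz":0},{"claw":0,"dx":-13,"dy":-11,"dz":0,"rx":0,"ry":0,"rz":0},{"claw":0,"dx":0,"dy":0,"dz":0,"rx":0,"ry":0,"rz":-0.066},{"claw":0,"dx":0,"dy":0,"dz":0,"rx":0,"ry":0,"rz":-0.065},{"claw":0,"dx":0,"dy":0,"dz":0,"rx":0,"ry":0,"rz":0},{"claw":0,"dx":0,"dy":0,"dz":0,"rx":0,"ry":0,"rz":0}]'
```

```text
time: 1.15
tool_pos: [380.2, 180.0, 226.7]
tcp_rot: [3.141, 0.0, 2.919]
contact_force: [2.1, 0.7, 0.0]
grip_width: 16.6
time: 2.05
tool_pos: [489.7, 45.3, 226.7]
tcp_rot: [3.141, -0.0, 3.049]
contact_force: [-0.3, -0.4, 0.2]
grip_width: 0.3
```

Run:
```python
from plant import bot
import cv2,pickle
o=bot.get_obs();c=bot.capture("wrist");pickle.dump((o,c),open("w1.pkl","wb"))
cv2.imwrite("pics/w1.png",cv2.convertScaleAbs(c["frame"][...,::-1],alpha=1.5));print(o["tool_pos"],o["tcp_rot"])
```

```text
[489.71194814  45.28027013 226.69726875] [ 3.14140614e+00 -2.43523449e-04  3.04880487e+00]
```

View pics/w1.png

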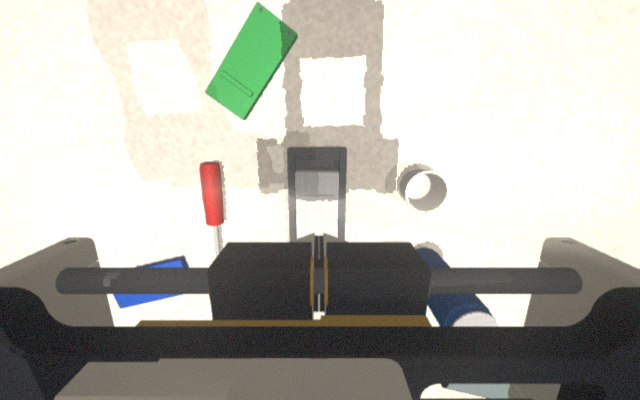

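The wrist view (up = dock rear) shows the dock rear edge at row 148 (columns 288-346) and the module rear edge at about row 170 (columns 296-339). A shade edge at about row 195 could be the ridge.

Run:
```python
import pickle,numpy as np
from scipy.spatial.transform import Rotation as R
from h import ray
o,c=pickle.load(open("w1.pkl","rb"))
T=np.eye(4);T[:3,:3]=R.from_euler('xyz',o["tcp_rot"]).as_matrix();T[:3,3]=o["tool_pos"]
V=np.linalg.inv(T@np.array(c["mount"]))
for n,p,z in[("dockL",(346,148),23),("dockR",(288,148),23),("modL",(339,170),33),("modR",(296,170),33),("line195",(318,195),38),("line195b",(318,195),33),("can top",(470,320),150)]:print(n,ray(c,p,z,V).round(1))
g=c["frame"].astype(int).sum(2)//3
print(g[140:236:1,310:326].mean(1).round().astype(int).tolist())
print(g[210,280:360].tolist())
```

```text
dockL [448.7  83.9  23. ]
dockR [441.9  11.   23. ]
modL [474.1  72.5  33. ]
modR [469.1  18.8  33. ]
line195 [502.6  43.4  38. ]
line195b [503.8  43.2  33. ]
can top [614.2 183.1 150. ]
[124, 123, 123, 122, 122, 117, 98, 72, 59, 60, 60, 61, 61, 61, 61, 60, 61, 60, 59, 59, 61, 63, 62, 62, 63, 62, 61, 58, 57, 59, 69, 78, 91, 101, 104, 103, 103, 102, 102, 103, 103, 103, 103, 104, 104, 104, 105, 106, 106, 106, 106, 107, 107, 107, 102, 99, 108, 114, 116, 119, 137, 160, 169, 170, 170, 169, 169, 170, 169, 168, 169, 170, 170, 170, 170, 171, 171, 172, 172, 172, 172, 172, 172, 172, 172, 172, 171, 171, 171, 172, 171, 170, 167, 150, 133, 104]
[179, 180, 180, 182, 181, 178, 167, 164, 151, 111, 99, 99, 100, 98, 93, 93, 158, 169, 171, 170, 172, 171, 175, 178, 170, 166, 168, 170, 170, 170, 174, 170, 167, 169, 168, 169, 172, 169, 170, 168, 166, 165, 168, 169, 167, 168, 171, 170, 173, 169, 171, 167, 172, 169, 169, 172, 171, 167, 110, 102, 104, 103, 104, 106, 107, 124, 165, 170, 169, 171, 173, 176, 176, 176, 176, 175, 174, 179, 173, 176]
```

Module rear edge at x≈473 and ridge rear at x≈503 agree with the top view. The pad centre is (489, 43.7), dock origin about (558.5, 37) and module at dock x≈-26, so it has about 91 mm to go. Descending.

```bash
python3 -m handwheel '[{"claw":0,"dx":0,"dy":-1.5,"dz":20,"rx":0,"ry":0,"rz":0},{"claw":0,"dx":0,"dy":0,"dz":40,"rx":0,"ry":0,"rz":0},{"claw":0,"dx":0,"dy":0,"dz":40,"rx":0,"ry":0,"rz":0},{"claw":0,"dx":0,"dy":0,"dz":40,"rx":0,"ry":0,"rz":0},{"claw":0,"dx":0,"dy":0,"dz":30,"rx":0,"ry":0,"rz":0},{"claw":0,"dx":0,"dy":0,"dz":15,"rx":0,"ry":0,"rz":0},{"claw":0,"dx":0,"dy":0,"dz":5,"rx":0,"ry":0,"rz":0},{"claw":0,"dx":0,"dy":0,"dz":2,"rx":0,"ry":0,"rz":0},{"claw":0,"dx":0,"dy":0,"dz":2,"rx":0,"ry":0,"rz":0},{"claw":0,"dx":0,"dy":0,"dz":2,"rx":0,"ry":0,"rz":0}]'; python3 -m handwheel '[{"claw":0,"dx":0,"dy":0,"dz":1,"rx":0,"ry":0,"rz":0},{"claw":0,"dx":0,"dy":0,"dz":0,"rx":0,"ry":0,"rz":0}]'
```

```text
time: 3.1
tool_pos: [490.6, 43.4, 31.8]
tcp_rot: [3.141, 0.002, 3.05]
contact_force: [-1.1, 0.5, 3.4]
grip_width: 0.2
time: 3.3
tool_pos: [490.6, 43.4, 30.5]
tcp_rot: [3.141, 0.002, 3.05]
contact_force: [0.7, 1.3, 4.3]
grip_width: 0.2
```

```bash
python3 -m handwheel '[{"claw":0,"dx":0,"dy":0,"dz":1.5,"rx":0,"ry":0,"rz":0},{"claw":0,"dx":0,"dy":0,"dz":1.5,"rx":0,"ry":0,"rz":0},{"claw":0,"dx":0,"dy":0,"dz":0,"rx":0,"ry":0,"rz":0}]'; python3 -m handwheel '[{"claw":0,"dx":0,"dy":0,"dz":1.5,"rx":0,"ry":0,"rz":0},{"claw":0,"dx":0,"dy":0,"dz":0,"rx":0,"ry":0,"rz":0}]';python3 -m handwheel '[{"claw":0,"dx":0,"dy":0,"dz":1,"rx":0,"ry":0,"rz":0},{"claw":0,"dx":0,"dy":0,"dz":0,"rx":0,"ry":0,"rz":0}]'
```

```text
time: 3.6
tool_pos: [490.6, 43.4, 27.3]
tcp_rot: [3.141, 0.002, 3.05]
contact_force: [0.4, 1.3, 6.4]
grip_width: 0.7
time: 3.8
tool_pos: [490.6, 43.4, 26.6]
tcp_rot: [3.141, 0.002, 3.05]
contact_force: [-2.7, 0.6, 13.1]
grip_width: 0.5
time: 4.0
tool_pos: [490.7, 43.4, 26.4]
tcp_rot: [3.141, 0.003, 3.05]
contact_force: [-5.8, 0.6, 23.2]
grip_width: 0.4
```

Bed bottomed (z ≈ 26.4, 23 N). Now sliding while keeping the pressure.

```bash
python3 -m handwheel '[{"claw":0,"dx":-2,"dy":0,"dz":0,"rx":0,"ry":0,"rz":0},{"claw":0,"dx":-3,"dy":0,"dz":0,"rx":0,"ry":0,"rz":0},{"claw":0,"dx":-3,"dy":0,"dz":0,"rx":0,"ry":0,"rz":0}]';python3 -m handwheel '[{"claw":0,"dx":-3,"dy":0,"dz":0,"rx":0,"ry":0,"rz":0},{"claw":0,"dx":-3,"dy":0,"dz":0,"rx":0,"ry":0,"rz":0},{"claw":0,"dx":-3,"dy":0,"dz":0,"rx":0,"ry":0,"rz":0}]'
```

```text
time: 4.3
tool_pos: [497.7, 42.7, 26.5]
tcp_rot: [3.142, 0.001, 3.05]
contact_force: [-7.7, 0.8, 26.0]
grip_width: 0.1
time: 4.6
tool_pos: [506.8, 41.9, 26.5]
tcp_rot: [3.142, 0.001, 3.05]
contact_force: [-8.1, 1.2, 24.6]
grip_width: 0.3
```

```bash
python3 -m handwheel '[{"claw":0,"dx":-4,"dy":0,"dz":0,"rx":0,"ry":0,"rz":0},{"claw":0,"dx":-4,"dy":0,"dz":0,"rx":0,"ry":0,"rz":0},{"claw":0,"dx":-4,"dy":0,"dz":0,"rx":0,"ry":0,"rz":0},{"claw":0,"dx":-4,"dy":0,"dz":0,"rx":0,"ry":0,"rz":0}]';python3 -m handwheel '[{"claw":0,"dx":-4,"dy":0,"dz":0,"rx":0,"ry":0,"rz":0},{"claw":0,"dx":-4,"dy":0,"dz":0,"rx":0,"ry":0,"rz":0},{"claw":0,"dx":-4,"dy":0,"dz":0,"rx":0,"ry":0,"rz":0},{"claw":0,"dx":-4,"dy":0,"dz":0,"rx":0,"ry":0,"rz":0}]'
```

```text
time: 5.0
tool_pos: [519.5, 40.7, 26.4]
tcp_rot: [-3.141, -0.006, 3.05]
contact_force: [-18.4, 0.6, 34.8]
grip_width: 0.6
time: 5.4
tool_pos: [536.8, 39.2, 26.4]
tcp_rot: [-3.142, -0.003, 3.05]
contact_force: [-13.3, 1.1, 27.3]
grip_width: 0.3
```

Run:
```python
from plant import bot
import cv2,numpy as np
f=bot.capture("scene")["frame"];a=cv2.resize(f[180:290,260:420],None,fx=4,fy=4,interpolation=2)
cv2.imwrite("pics/mid.png",cv2.convertScaleAbs(a[...,::-1],alpha=1.6));print(bot.get_obs()["contact_force"])
```

```text
[-7.50016587  0.82462366 20.62397921]
```

View pics/mid.png

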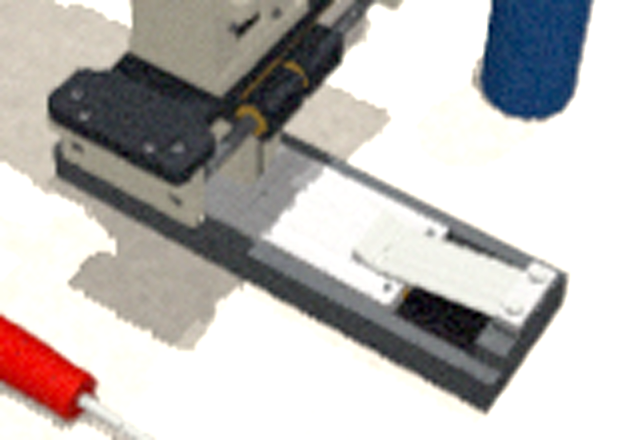

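The module's front is under the leaf (leaf tip at crop (375,240), module front corners (390,290) and (435,232)). Continuing.

```bash
python3 -m handwheel '[{"claw":0,"dx":-4,"dy":0,"dz":0,"rx":0,"ry":0,"rz":0},{"claw":0,"dx":-4,"dy":0,"dz":0,"rx":0,"ry":0,"rz":0},{"claw":0,"dx":-4,"dy":0,"dz":0,"rx":0,"ry":0,"rz":0},{"claw":0,"dx":-4,"dy":0,"dz":0,"rx":0,"ry":0,"rz":0},{"claw":0,"dx":-4,"dy":0,"dz":0,"rx":0,"ry":0,"rz":0}]';python3 -m handwheel '[{"claw":0,"dx":-4,"dy":0,"dz":0,"rx":0,"ry":0,"rz":0},{"claw":0,"dx":-4,"dy":0,"dz":0,"rx":0,"ry":0,"rz":0},{"claw":0,"dx":-3,"dy":0,"dz":0,"rx":0,"ry":0,"rz":0}]';python3 -m handwheel '[{"claw":0,"dx":-3,"dy":0,"dz":0,"rx":0,"ry":0,"rz":0},{"claw":0,"dx":-2,"dy":0,"dz":0,"rx":0,"ry":0,"rz":0}]'
```

```text
time: 5.95
tool_pos: [556.9, 37.3, 26.4]
tcp_rot: [-3.142, -0.003, 3.05]
contact_force: [-12.3, 0.1, 25.5]
grip_width: 0.5
time: 6.25
tool_pos: [568.0, 36.3, 26.3]
tcp_rot: [-3.142, -0.003, 3.05]
contact_force: [-11.0, 1.3, 23.7]
grip_width: 0.3
time: 6.45
tool_pos: [573.0, 35.8, 26.2]
tcp_rot: [-3.142, -0.003, 3.05]
contact_force: [-11.3, 0.9, 22.5]
grip_width: 0.6
```

```bash
python3 -m handwheel '[{"claw":0,"dx":-2,"dy":0,"dz":0,"rx":0,"ry":0,"rz":0},{"claw":0,"dx":-2,"dy":0,"dz":0,"rx":0,"ry":0,"rz":0}]';python3 -m handwheel '[{"claw":0,"dx":-1.5,"dy":0,"dz":0,"rx":0,"ry":0,"rz":0},{"claw":0,"dx":-1.5,"dy":0,"dz":0,"rx":0,"ry":0,"rz":0}]';python3 -m handwheel '[{"claw":0,"dx":-1,"dy":0,"dz":0,"rx":0,"ry":0,"rz":0},{"claw":0,"dx":-1,"dy":0,"dz":0,"rx":0,"ry":0,"rz":0}]'
```

```text
time: 6.65
tool_pos: [576.9, 35.5, 26.1]
tcp_rot: [-3.142, -0.003, 3.05]
contact_force: [-10.7, 1.3, 22.0]
grip_width: 0.3
time: 6.85
tool_pos: [579.8, 35.2, 26.1]
tcp_rot: [-3.142, -0.003, 3.05]
contact_force: [-11.7, 1.5, 21.0]
grip_width: 0.4
time: 7.05
tool_pos: [581.4, 35.1, 26.2]
tcp_rot: [-3.142, -0.004, 3.05]
contact_force: [-14.5, 1.1, 25.1]
grip_width: 0.2
```

```bash
python3 -m handwheel '[{"claw":0,"dx":-1,"dy":0,"dz":0,"rx":0,"ry":0,"rz":0},{"claw":0,"dx":0,"dy":0,"dz":0,"rx":0,"ry":0,"rz":0}]';python3 -m handwheel '[{"claw":0,"dx":-1,"dy":0,"dz":0,"rx":0,"ry":0,"rz":0},{"claw":0,"dx":0,"dy":0,"dz":0,"rx":0,"ry":0,"rz":0}]'
python3 - <<'E'
from plant import bot
import cv2
f=bot.capture("scene")["frame"];a=cv2.resize(f[180:290,260:420],None,fx=4,fy=4,interpolation=2)
cv2.imwrite("pics/end.png",cv2.convertScaleAbs(a[...,::-1],alpha=1.3))
E
```

```text
time: 7.25
tool_pos: [581.4, 35.1, 26.1]
tcp_rot: [-3.141, -0.006, 3.05]
contact_force: [-15.3, 0.8, 25.5]
grip_width: 0.7
time: 7.45
tool_pos: [581.5, 35.1, 26.1]
tcp_rot: [-3.141, -0.008, 3.05]
contact_force: [-18.0, 0.3, 27.7]
grip_width: 0.3
```

View pics/end.png

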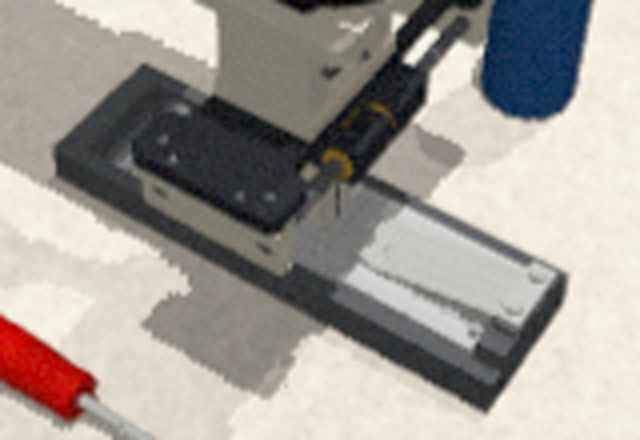

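The TCP has stalled at x = 581.4 (expected 581-583) with the push force rising. The picture shows the module's front (475,335) against the end stop and the ridge still under the hand. I'll push slightly more, ease both loads, then lift straight away.

```bash
python3 -m handwheel '[{"claw":0,"dx":-1,"dy":0,"dz":0,"rx":0,"ry":0,"rz":0},{"claw":0,"dx":0,"dy":0,"dz":0,"rx":0,"ry":0,"rz":0}]';python3 -m handwheel '[{"claw":0,"dx":1,"dy":0,"dz":-0.7,"rx":0,"ry":0,"rz":0},{"claw":0,"dx":1.5,"dy":0,"dz":-0.8,"rx":0,"ry":0,"rz":0},{"claw":0,"dx":0.5,"dy":0,"dz":-0.5,"rx":0,"ry":0,"rz":0}]';python3 -m handwheel '[{"claw":0,"dx":0,"dy":0,"dz":-1,"rx":0,"ry":0,"rz":0},{"claw":0,"dx":0,"dy":0,"dz":-3,"rx":0,"ry":0,"rz":0},{"claw":0,"dx":0,"dy":0,"dz":-10,"rx":0,"ry":0,"rz":0},{"claw":0,"dx":0,"dy":0,"dz":-30,"rx":0,"ry":0,"rz":0},{"claw":0,"dx":0,"dy":0,"dz":-40,"rx":0,"ry":0,"rz":0},{"claw":0,"dx":0,"dy":0,"dz":-40,"rx":0,"ry":0,"rz":0},{"claw":0,"dx":0,"dy":0,"dz":-40,"rx":0,"ry":0,"rz":0},{"claw":0,"dx":0,"dy":0,"dz":-20,"rx":0,"ry":0,"rz":0}]';python3 -m handwheel '[{"claw":0,"dx":30,"dy":0,"dz":0,"rx":0,"ry":0,"rz":0},{"claw":0,"dx":40,"dy":0,"dz":0,"rx":0,"ry":0,"rz":0},{"claw":0,"dx":40,"dy":0,"dz":0,"rx":0,"ry":0,"rz":0},{"claw":0,"dx":40,"dy":0,"dz":0,"rx":0,"ry":0,"rz":0},{"claw":0,"dx":0,"dy":0,"dz":0,"rx":0,"ry":0,"rz":0},{"claw":0,"dx":0,"dy":0,"dz":0,"rx":0,"ry":0,"rz":0}]'
python3 - <<'E'
from plant import bot
import cv2,numpy as np,pickle
S=bot.capture("scene");T=bot.capture("top");pickle.dump((S,T),open("f.pkl","wb"))
a=cv2.resize(S["frame"][180:290,260:420],None,fx=4,fy=4,interpolation=2)
b=cv2.resize(T["frame"][110:245,280:350],None,fx=3.26,fy=3.26,interpolation=2)[:440]
b=b[:,:160*1+68]
im=np.zeros((440,800,3),np.uint8);im[:,:572]=a[:,:572];im[:b.shape[0],572:800]=b
cv2.imwrite("pics/fin.png",cv2.convertScaleAbs(im[...,::-1],alpha=1.3))
print(bot.get_obs()["tool_pos"])
E
```

```text
time: 7.7
tool_pos: [581.5, 35.0, 26.1]
tcp_rot: [-3.141, -0.01, 3.05]
contact_force: [-22.1, 0.6, 30.0]
grip_width: 0.6
time: 8.0
tool_pos: [581.4, 35.0, 26.3]
tcp_rot: [-3.142, -0.004, 3.05]
contact_force: [-4.8, 0.5, 2.4]
grip_width: 0.5
time: 8.8
tool_pos: [586.0, 34.5, 215.9]
tcp_rot: [3.141, 0.01, 3.05]
contact_force: [0.4, -0.7, 0.0]
grip_width: 0.3
time: 9.4
tool_pos: [435.3, 48.4, 211.9]
tcp_rot: [3.141, 0.005, 3.05]
contact_force: [0.4, -0.3, 1.0]
grip_width: 0.7
[436.01432699  48.25974032 211.27411556]
```

View pics/fin.png

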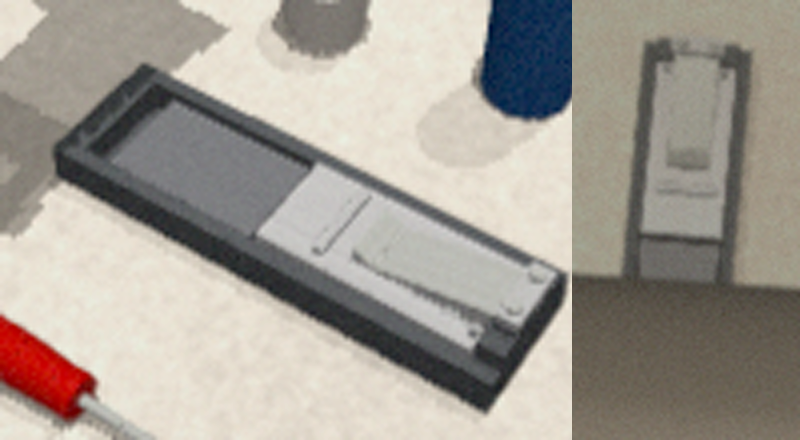

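The final picture shows the module home. Its rear edge runs (260,235)-(315,163), the ridge is at (342,225) short of the leaf tip (375,235), and the front is at the stop. The bed plate is visible behind it. I'll check numerically where the rear edge lies and whether the bed is up.

Run:
```python
import pickle,numpy as np
from h import ray
S,T=pickle.load(open("f.pkl","rb"));O=np.array([558.5,37.1]);a=-.091;ex=np.array([np.cos(a),np.sin(a)]);ey=np.array([-ex[1],ex[0]])
def D(c,p,z): q=ray(c,p,z)[:2]-O; return (q@ex).round(1),(q@ey).round(1)
print("top rear edge",D(T,(313.4,182.7),26),"top ridge",D(T,(280+115/3.26,110+186/3.26),31))
s=lambda x,y:(260+x/4-.4,180+y/4-.4)
for n,p,z in[("rearR",(258,235),26),("rearL",(316,163),26),("frontR",(475,345),26)]:print(n,D(S,s(*p),z))
def pr(x,y,z):
    w=np.r_[O+x*ex+y*ey,z,1];q=np.array(S["camera_matrix"])@(np.array(S["view"])@w)[:3];q=q[:2]/q[2];return ((q-[260,180]+.4)*4).round()
for z in(12.5,19):print(z,"bed rearL",pr(-85,28,z),"rearR",pr(-85,-28,z),"frontL",pr(1,28,z))
print("rail rearL top inner",pr(-85,29,23),pr(1,29,23),"stop+125",pr(125,-28,26))
```

```text
top rear edge (np.float64(3.4), np.float64(-1.0)) top ridge (np.float64(38.0), np.float64(-2.1))
rearR (np.float64(8.4), np.float64(-30.0))
rearL (np.float64(5.8), np.float64(24.5))
frontR (np.float64(124.5), np.float64(-27.3))
12.5 bed rearL [175. 104.] rearR [109. 169.] frontL [311. 173.]
19 bed rearL [175.  95.] rearR [108. 160.] frontL [311. 164.]
rail rearL top inner [176.  89.] [313. 157.] stop+125 [475. 347.]
```

```bash
python3 -c "
from plant import bot
print(bot.close_job(), bot.get_obs()['time'])"
```

```text
the job is handed in; nothing more can be done
the job is handed in; nothing more can be done
```

The module is home in the dock and the job is handed in. I pressed the thumb pad with closed fingertips until the bed bottomed (top at about 26.4 mm, 23 N). I kept roughly 20–35 N on it while sliding it about 91 mm under the leaf. The hand stalled against the end stop at x = 581.5 mm with 22 N of push. I then eased off, lifted away and withdrew, and the arm moves took about 9.5 s of the 35 s.

**Module position:** the last pictures put its front edge at dock x = 124.5 mm (stop at 125). The rear edge read 3.4 mm in the top view and 6–8 mm in the scene view, against 5 mm expected. That few-millimetre disagreement is within how well I could read the pixels.

**Bed:** its rear right corner matches the raised position (19 mm). The rear left corner fell midway between raised and bottomed, so "bed up" is likely rather than strictly measured.

**Can, cup and screwdriver:** they look untouched in the final picture, which cuts off part of each, and I did not re-measure their positions.

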